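# Show the worn bearing and discard it

## Task

The biggest of the three bearings lying loose on the table is worn out. Show the player which one it is: point the fingertips at it from a couple of centimetres above, without touching it, and stay there for about two seconds; then push it across the table and over the far edge into the stainless bin clipped there. Slide it, do not pick it up, and leave everything else as it stands.

Things in the scene. Friction and masses are not known exactly. Their poses are not given: they have to be found in the camera images.
- big_bearing: The worn ball bearing, flat on the white table: a plain steel ring with a darker shield, 26 mm outside diameter, 10 mm bore, 8 mm high, about 19 g; by far the largest of the three loose bearings. Origin: centre of its underside; z up along its axis. It slides when pushed from the side (friction about 0.6).
- big_bearing_center (a point): Centre of the big bearing, on its axis, 4 mm above its underside (z = 0.004 while it lies on the table).
- small_bearing_a_center (a point): Centre of one small steel bearing (12.7 mm outside diameter, 6.4 mm bore, 4.8 mm high) lying flat on the table. Loose bystander.
- small_bearing_b_center (a point): Centre of the other small steel bearing, same size, lying flat on the table. Loose bystander.
- bin_clip: Fixed steel clip holding the bin on the table's far edge. Origin: on that straight edge (runs along y), at table-top level, mid mouth; x points outwards over the bin. Mouth: 93 mm of edge either side of the origin, nothing above table top; clamp jaws 3 mm high, reaching 22 mm onto the table, 104 to 128 mm either side. Past the edge a 60-degree lip (18 mm out, 31 mm down) leads into the bin.
- bin_floor (a point): Centre of the bin's inner floor; 53 mm beyond the table edge and 92 mm below the table top when level; x outwards, y along the edge, z up. Open bin, 86 x 191 mm inside; outer wall 97 mm beyond the edge, rising 10 mm above the table top; side walls end 17 mm below it. Five small old bearings lie in it. What is pushed 10 mm (by its centre) past the edge slides in.
- bin (a joint): Outward tilt of the stainless bin in the pivots of its clip, rad: 0 level, starts at 0 to 0.15, at most 0.9. The pivots are stiff and it stays as it is left.
- yoyo: Teal aluminium yo-yo lying on its side, 56 mm in diameter, 44 mm high. Origin: centre of its underside. Loose bystander.
- loupe: Standing magnifier loupe, clear glass foot and black eyepiece with a lens, 41 mm in diameter, 47 mm high. Origin: centre of its underside. Loose bystander.
- seat_tool: Brass bearing seat tool standing on its grooved head, 23 mm in diameter at the foot, a thin stem above, 56 mm high. Origin: centre of its underside. Loose bystander.
- pod_a: Clear round polycarbonate pod with a screw lid and five small bearings inside, 50 mm in diameter, 27 mm high. Origin: centre of its underside. Loose bystander.
- pod_b: Clear round polycarbonate pod, the same, with two small bearings inside. Loose bystander.
Things that resemble listed ones, but are neither listed nor needed, are in the scene too. Leave any red or turquoise look-alike of the big_bearing alone.

How it is judged:
On the way, in this order (a step that is already met when the one before it is completed fails the run):
1. the fingertips point at the big bearing, still untouched where it lay, from just above it (grasp point within 20 mm sideways and 24 to 68 mm above its underside), touching nothing, for 1.8 s on end (horizontal distance between the grasp point and big_bearing_center below 0.02 m and z of the grasp point in the frame of big_bearing between 0.024 and 0.068 m and contact force between anything else and the fingers below 0.05 N and distance of big_bearing_center from where it was at the start of the episode below 0.005 m), for 1.8 s.
2. the big bearing is in the bin (x of big_bearing_center in the frame of bin_floor between -0.05 and 0.05 m and y of big_bearing_center in the frame of bin_floor between -0.1 and 0.1 m and z of big_bearing_center in the frame of bin_floor between -0.004 and 0.04 m), for 0.2 s.
At the end, for the whole second after the job is handed in: The big bearing rests in the bin (its centre inside the walls and less than 40 mm above the bin's floor, slower than 20 mm/s), and the bin, the two small bearings, the yo-yo, the loupe, the seat tool and the pods are all within 12 mm of where they started (all of step 2 and linear speed of big_bearing below 0.02 m/s and distance of each of small_bearing_a_center, small_bearing_b_center, yoyo, loupe, seat_tool, pod_a, pod_b, bin_floor from where it was at the start of the episode below 0.012 m); the robot touches nothing.
It fails at once if the big bearing is lifted off the table (its centre more than 13 mm above the table top) (height (world z) of big_bearing_center above 0.013 m).
It fails at once if a small bearing is moved by more than 12 mm (distance of any of small_bearing_a_center, small_bearing_b_center from where it was at the start of the episode above 0.012 m).
It fails at once if the yo-yo, loupe, seat tool or a pod is moved by more than 12 mm (distance of any of yoyo, loupe, seat_tool, pod_a, pod_b from where it was at the start of the episode above 0.012 m).
It fails at once if the bin is tipped or shifted by more than 12 mm (distance of bin_floor from where it was at the start of the episode above 0.012 m).
It also fails if it takes over 54 s, if anything falls off the work surface, if the arm or the gripper's body presses on something with over 40 N, if the wrist force passes 120 N, or if a joint passes its speed limit or range.

## Robot

A 6-joint arm with a two-finger parallel gripper is mounted at the origin on the work surface. World frame = base frame: x ahead of the robot, y to its left, z up, the work surface at z = 0. Lengths are in m, angles in rad, forces in N, time in s.
With the tool pointing down it reaches from about 0.25 to 0.85 m from the base axis. Payload 12.5 kg.
Tool frame: the origin (TCP) lies at the very end of the fingers, on their centre line; the grasp point (between the pads) lies 19 mm behind it (bot.grip_point_offset is the y of the grasp point in the tool frame, in m); y points along the fingers, x is the direction in which the jaws open and shut, and the axes are right-handed (so a half turn about y gives the same grasp; the last joint's range is limited). The gripper opens to 93 mm and grips with 3 to 60 N. Pads are 15 mm wide; open, the fingers measure 128 mm over their backs; the gripper's body (75 mm by 188 mm) begins 65 mm behind the grasp point.
Start: joints at [-1.197, 0.351, 1.652, -0, 1.139, -0.085], TCP at [0.244, -0.493, 0.219] pointing down, gripper open.
Joint ranges: [-2.75, 2.75], [-0.79, 2.1], [0.01, 2.65], [-1.57, 4.71], [0.07, 3.14], [-2.87, 2.87]. Speed limits (rad/s): [2.22, 2.22, 2.79, 3.14, 3.14, 3.14].

## Interface

Orientations are given as a unit quaternion [x, y, z, w].
In Python, from bench import monitor, cams, bot gives the robot as it stands.
- The arm moves only by the tool drive_tool, never from a script. Its argument "motion" is a list of rows, each an object with "delta_rot": the turn, a rotation vector about the tool's x, y, z normalised to -1 to 1, where 1 is 0.15 rad, a list of three; "offset": the shift along the tool's x, y, z normalised to -1 to 1, where 1 is 0.025 m, a list of three; "claw": the finger opening in mm, from 0 to 93. A call has exactly 10 rows; each row shifts and turns the commanded pose from where the row before left it, along the tool's axes as they then stand; what a row does not reach is not made up. A row lasts 1/8 s, in which the tool goes at most 62.5 mm and 10.7 degrees, less where a joint would pass 70% of its speed; a pose out of reach is approached as far as the arm can. A call with a number of a shift or a turn outside -1 to 1 is refused whole. A call with a gripper value outside its range is refused whole. The fingers move at their own pace and stop on an object; the grip force is fixed at half the most. Time passes only in rows, so rows that do not move let the fingers close, or fill a call up. It gives the time, the measured TCP pose, the force and the opening at its end, in the units of the state.
- monitor.state(): the state, without advancing time (a new reading comes with each control period).
- cams.grab_frame(name): name is "scene" or "side" or "wrist"; returns the picture (400x640x3 uint8, red, green, blue); there is no depth.
- cams.camera_params(name): a dict with "camera_matrix" (3x3 intrinsics, pixels), "view" (4x4, takes a point from world to camera coordinates). Camera axes: x right, y up, looking along -z (the intrinsics and any distortion apply to the point x, -y, -z); pixel columns grow to the right and rows downward; lengths in m; the calibration is good to about 2 mm. A picture is of the moment at which its call begins: read the wrist's pose just before it. camera_params takes no time and is no camera call; for the wrist camera it gives the pose at the moment of the call.
- bot.job_done(): hands the job in, once; it reports no verdict.
The state is a dict: "t": time; "joints": joint angles; "dq": joint speeds; "tau": joint torques, N m; "ee_pos": TCP position; "eef_rot": TCP orientation; "force": force on the tool from outside, world axes, zero at the start; "moment": the same for the moment, N m; "finger_gap": finger opening in m.
Only numpy, scipy, OpenCV 4.12 (cv2) and the standard library are available. Lean on these libraries where they do the work, as an engineer would, in place of code of your own. Each camera call takes 0.05 s, during which the arm holds its last target. There are 200 camera calls.

## Working session

There is one attempt and no reset: what is moved stays moved. The work goes in short steps, Python scripts to look and compute and a tool call to move; the robot and the scene stay as the last step left them, time stands still between calls to the robot, and variables do not carry over. Pictures are saved under pics/ and viewed, about 8 in all and at most 12, crops included, and the job is handed in when it is done.

Besides the shell and the picture viewer there is one more tool, called after ">>>" as name([rows], argument=value, ...), one row to a line, values as JSON. drive_tool: Moves the arm, as the interface text tells. Its arguments: {"type":"object","properties":{"motion":{"type":"array","items":{"type":"object","properties":{"delta_rot":{"type":"array","items":{"type":"number"}},"offset":{"type":"array","items":{"type":"number"}},"claw":{"type":"number"}}}}},"required":["motion"]}

```bash
mkdir -p pics
cat > h.py <<'E'
import numpy as np, cv2
from bench import monitor, cams, bot
def ray(name,u,v,z,P=None):
    p=P or cams.camera_params(name); K=np.array(p["camera_matrix"]);V=np.array(p["view"])
    d=np.linalg.inv(K)@[u,v,1]; d=V[:3,:3].T@(d*[1,-1,-1]); c=-V[:3,:3].T@V[:3,3]
    return c+d*(z-c[2])/d[2]
def proj(name,X):
    p=cams.camera_params(name); V=np.array(p["view"]); q=(V[:3,:3]@X+V[:3,3])*[1,-1,-1]
    q=np.array(p["camera_matrix"])@q; return q[:2]/q[2]
def save(n,im): cv2.imwrite("pics/"+n,cv2.cvtColor(im,cv2.COLOR_RGB2BGR))
E
python3 - <<'E'
from h import *
print(monitor.state()); print(cams.camera_params("scene").keys())
for n in("scene","side"):
    save(n+"0.png",cams.grab_frame(n)); p=cams.camera_params(n); V=np.array(p["view"]);print(n,-V[:3,:3].T@V[:3,3],p["camera_matrix"])
E
```

```text
{'t': 0.0, 'joints': array([-1.19659173e+00,  3.51204189e-01,  1.65242170e+00,  7.73490883e-06,
        1.13911617e+00, -8.46081239e-02]), 'dq': array([ 7.08572876e-04, -7.06937529e-07,  1.69800699e-03, -7.93834572e-04,
       -8.26757270e-04, -1.01648987e-04]), 'tau': array([ 4.17377441e-04, -4.97326612e+01, -2.85254055e+01,  6.99564046e-02,
        2.57094903e-02, -1.05504321e-04]), 'ee_pos': array([ 0.24347945, -0.49278383,  0.21811989]), 'eef_rot': array([-0.60035494,  0.37352628, -0.37287763,  0.60084469]), 'force': array([ 0.08861216, -0.33098112,  0.35549157]), 'moment': array([ 0.00483602, -0.04255538, -0.02630236]), 'finger_gap': 0.09315823208950046}
dict_keys(['camera_matrix', 'view'])
scene [1.11438601 0.71422612 0.68127936] [[470.1481682    0.         315.94912867]
 [  0.         470.1481682  188.55360685]
 [  0.           0.           1.        ]]
side [ 0.40728141 -0.62119447  0.61812771] [[394.4617518    0.         320.27821874]
 [  0.         394.4617518  196.17374532]
 [  0.           0.           1.        ]]
```

View pics/scene0.png

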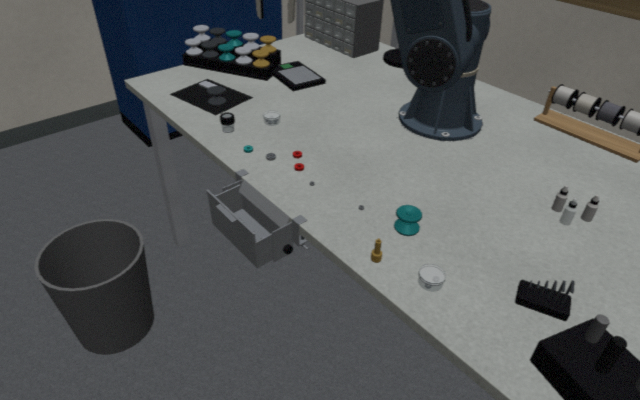

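View pics/side0.png

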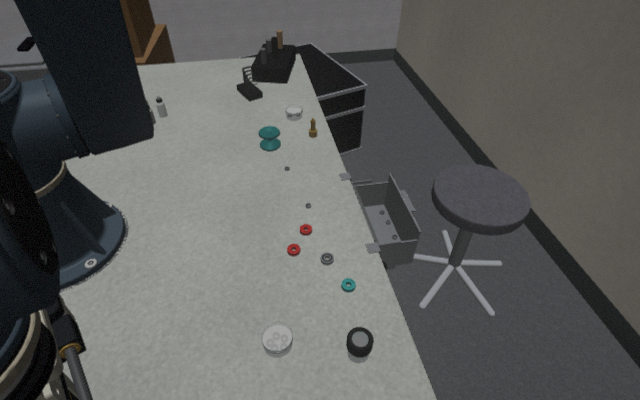

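Scene view: grey steel ring at (271,156), i.e. side (327,259). Red rings are at scene (297,154) and (299,167), a turquoise ring at (248,149), and the small bearings at (312,183) and (361,208). The grey ring fits the big bearing: it is plain steel and by far larger than the small ones. Next I measure positions and make the confirming crop.

Run:
```python
from h import *
pts={"big":((271,156),(327,259),.006),"red1":((297,154),(306,230),.005),"red2":((299,167),(293,250),.005),"teal":((248,149),(348,285),.005),"sa":((312,183),(308,206),.003),"sb":((361,208),(287,168),.003),
"jawN":((243,173),(373,248),.002),"jawP":((300,220),(345,177),.002),"loupe":((227,130),(359,352),0),"yoyo":((406,232),(270,148),0),"pod1":((272,121),(278,343),.014),"pod2":((431,280),(294,113),.014),"seat":((376,260),(313,136),0)}
for k,(a,b,z) in pts.items(): print(k,ray("scene",*a,z)[:2].round(3),ray("side",*b,z)[:2].round(3))
a=cams.grab_frame("scene")[120:245,190:390]; b=cams.grab_frame("side")[150:300,250:450]
a=cv2.resize(a,None,fx=4,fy=4,interpolation=3)[:, :400*2];b=cv2.resize(b,None,fx=4,fy=4,interpolation=3)
save("c_scene.png",a);save("c_side.png",b)
```

```text
big [ 0.524 -0.14 ] [ 0.523 -0.148]
red1 [ 0.464 -0.107] [ 0.496 -0.064]
red2 [ 0.498 -0.056] [ 0.461 -0.113]
teal [ 0.552 -0.207] [ 0.548 -0.214]
sa [0.514 0.015] [0.513 0.009]
sb [0.488 0.158] [0.486 0.153]
jawN [ 0.621 -0.126] [ 0.621 -0.136]
jawP [0.622 0.103] [0.62  0.093]
loupe [ 0.538 -0.336] [ 0.535 -0.34 ]
yoyo [0.467 0.275] [0.453 0.251]
pod1 [ 0.42  -0.279] [ 0.408 -0.306]
pod2 [0.546 0.403] [0.54  0.393]
seat [0.578 0.292] [0.577 0.286]
```

View pics/c_side.png

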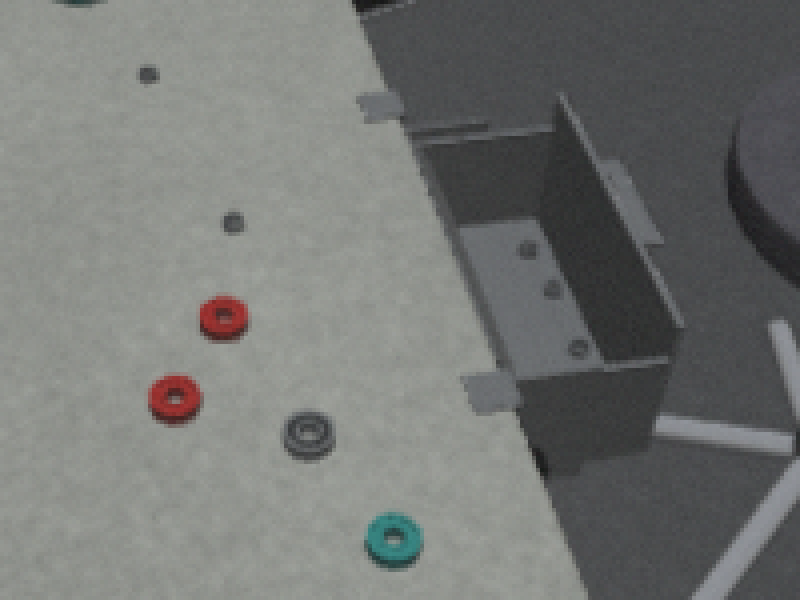

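The crop confirms it: the grey ring (crop 308,435) has a dark shield, is the size of the red and turquoise decoys, and is well over the small ones (148,75 and 233,222). It lies near (0.523,-0.144). The mouth is centred at y≈-0.015 with the edge at x≈0.632, so I plan a diagonal push. Now I work out the tool axes.

```bash
cat >> h.py <<'E'
from scipy.spatial.transform import Rotation as R
def need(target,phi=None):
    "rows needed (units of 1) to TCP target; phi: push heading, tool x perpendicular"
    s=monitor.state(); r=R.from_quat(s["eef_rot"]); M=r.as_matrix()
    print("t",s["t"],"tcp",s["ee_pos"].round(4),"F",s["force"].round(2),"gap",s["finger_gap"]);print(M.round(3))
    M2=M
    if phi is not None:
        for sg in(1,-1):
            x=sg*np.array([-np.sin(phi),np.cos(phi),0]);y=np.array([0,0,-1.]);G=np.stack([x,y,np.cross(x,y)],1)
            rv=(r.inv()*R.from_matrix(G)).as_rotvec(); print("rot units",(rv/.15).round(2),"offset after",(G.T@(np.array(target)-s["ee_pos"])/.025).round(2))
    else: print("offset units",(M.T@(np.array(target)-s["ee_pos"])/.025).round(2))
E
python3 - <<'E'
from h import *
phi=np.arctan2(.094,.118);print(phi); d=np.array([np.cos(phi),np.sin(phi)])
need([*(np.array([.523,-.144])-.08*d),.15],phi)
E
```

```text
0.6726705518070708
t 0.2 tcp [ 0.2436 -0.4929  0.2183] F [-0.49 -0.85  0.43] gap 0.09299251239506118
[[ 0.443 -0.     0.897]
 [-0.897  0.001  0.443]
 [-0.001 -1.     0.   ]]
rot units [ 1.000e-02  1.952e+01 -0.000e+00] offset after [  3.95   2.73 -14.24]
rot units [-0.   -1.43 -0.  ] offset after [-3.95  2.73 14.24]
```

>>> drive_tool([
  {"delta_rot": [0,-0.72,0],"offset": [0,0,0],"claw": 16},
  {"delta_rot": [0,-0.71,0],"offset": [0,0,0],"claw": 16},
  {"delta_rot": [0,0,0],"offset": [-0.4,0,1],"claw": 16},
  {"delta_rot": [0,0,0],"offset": [-0.4,0,1],"claw": 16},
  {"delta_rot": [0,0,0],"offset": [-0.4,0,1],"claw": 16},
  {"delta_rot": [0,0,0],"offset": [-0.4,0,1],"claw": 16},
  {"delta_rot": [0,0,0],"offset": [-0.4,0,1],"claw": 16},
  {"delta_rot": [0,0,0],"offset": [-0.4,0,1],"claw": 16},
  {"delta_rot": [0,0,0],"offset": [-0.4,0.4,1],"claw": 16},
  {"delta_rot": [0,0,0],"offset": [-0.4,0.4,1],"claw": 16},
])

```text
t: 1.45
ee_pos: [0.3504, -0.305, 0.1984]
eef_rot: [0.637, -0.307, 0.307, -0.637]
force: [0.1, -0.1, 0.1]
finger_gap: 0.0161
```

>>> drive_tool([
  {"delta_rot": [0,0,0],"offset": [-0.4,0.4,1],"claw": 16},
  {"delta_rot": [0,0,0],"offset": [-0.4,0.4,1],"claw": 16},
  {"delta_rot": [0,0,0],"offset": [0,0.4,1],"claw": 16},
  {"delta_rot": [0,0,0],"offset": [0,0.4,1],"claw": 16},
  {"delta_rot": [0,0,0],"offset": [0,0.3,1],"claw": 16},
  {"delta_rot": [0,0,0],"offset": [0,0,1],"claw": 16},
  {"delta_rot": [0,0,0],"offset": [0,0,0.2],"claw": 16},
  {"delta_rot": [0,0,0],"offset": [0,0,0],"claw": 16},
  {"delta_rot": [0,0,0],"offset": [0,0,0],"claw": 16},
  {"delta_rot": [0,0,0],"offset": [0,0,0],"claw": 16},
])

```text
t: 2.7
ee_pos: [0.4584, -0.194, 0.1512]
eef_rot: [0.637, -0.307, 0.307, -0.637]
force: [-0.2, 0.4, 0.3]
finger_gap: 0.0156
```

Run:
```python
from h import *
need([.523,-.144,.03])
print(proj("wrist",np.array([.523,-.144,.008])),proj("wrist",np.array([.632,-.118,0])),proj("wrist",monitor.state()["ee_pos"]))
save("w1.png",cams.grab_frame("wrist"))
```

```text
t 2.7 tcp [ 0.4584 -0.194   0.1512] F [-0.2   0.43  0.33] gap 0.015634970016393666
[[ 0.623  0.     0.782]
 [-0.782 -0.     0.623]
 [ 0.    -1.    -0.   ]]
offset units [0.05 4.85 3.27]
[322.18167588 113.16029812] [372.1152598    1.78254012] [321.53271112 246.70476185]
```

View pics/w1.png

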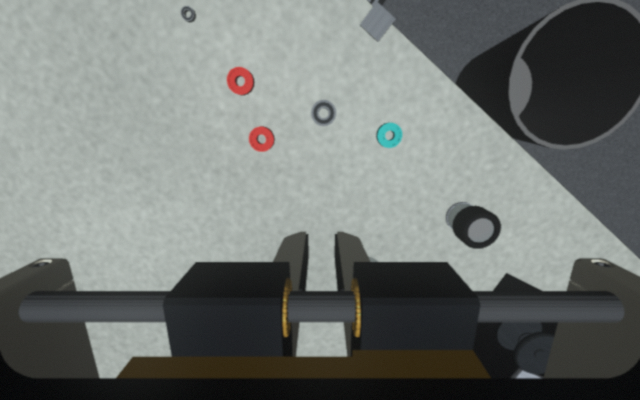

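The wrist view shows the grey ring at (323,113), where (0.523,-0.144) should project, with jaw N at (377,20). I refine both by mask.

Run:
```python
from h import *
im=cams.grab_frame("wrist"); g=cv2.cvtColor(im,cv2.COLOR_RGB2GRAY)
def blob(x0,x1,y0,y1,m):
    k=np.argwhere(m[y0:y1,x0:x1]); return k[:,::-1].min(0)+[x0,y0],k[:,::-1].max(0)+[x0,y0]
a,b=blob(300,346,92,134,g<np.median(g[92:134,300:346])*.75); c=(a+b)/2
print(a,b,ray("wrist",*c,.006), "diam",np.linalg.norm(ray("wrist",a[0],c[1],.006)-ray("wrist",b[0]+1,c[1],.006)))
for n,q in dict(jawCornerIn=(360,20),jawA=(370,4),edge1=(397,23),edge2=(600,220),edge3=(500,123),teal=(390,135),red=(262,139)).items(): print(n,ray("wrist",*q,0)[:3].round(4))
need([.523,-.144,.03])
```

```text
[312 101] [334 124] [ 0.52419413 -0.14410169  0.006     ] diam 0.023576993351477775
jawCornerIn [ 0.6133 -0.1188  0.    ]
jawA [ 0.6295 -0.1175  0.    ]
edge1 [ 0.6336 -0.1485  0.    ]
edge2 [ 0.6306 -0.4696  0.    ]
edge3 [ 0.6322 -0.297   0.    ]
teal [ 0.5508 -0.2144  0.    ]
red [ 0.4625 -0.1099  0.    ]
t 2.8 tcp [ 0.4585 -0.1938  0.1512] F [-0.72 -0.47  0.82] gap 0.01585846623044161
[[ 0.623  0.     0.782]
 [-0.782 -0.     0.623]
 [ 0.    -1.     0.   ]]
offset units [0.05 4.85 3.26]
```

>>> drive_tool([
  {"delta_rot": [0,0,0],"offset": [0.08,0.3,0.8],"claw": 16},
  {"delta_rot": [0,0,0],"offset": [0,0.6,0.9],"claw": 16},
  {"delta_rot": [0,0,0],"offset": [0,0.7,0.9],"claw": 16},
  {"delta_rot": [0,0,0],"offset": [0,0.8,0.5],"claw": 16},
  {"delta_rot": [0,0,0],"offset": [0,0.8,0.2],"claw": 16},
  {"delta_rot": [0,0,0],"offset": [0,0.7,0],"claw": 16},
  {"delta_rot": [0,0,0],"offset": [0,0.6,0],"claw": 16},
  {"delta_rot": [0,0,0],"offset": [0,0.3,0],"claw": 16},
  {"delta_rot": [0,0,0],"offset": [0,0,0],"claw": 16},
  {"delta_rot": [0,0,0],"offset": [0,0,0],"claw": 16},
])

```text
t: 4.05
ee_pos: [0.5248, -0.1439, 0.0317]
eef_rot: [-0.637, 0.306, -0.307, 0.637]
force: [-0.2, 0.7, 0.9]
finger_gap: 0.016
```

>>> drive_tool([
  {"delta_rot": [0,0,0],"offset": [0,0,0],"claw": 16},
  {"delta_rot": [0,0,0],"offset": [0,0,0],"claw": 16},
  {"delta_rot": [0,0,0],"offset": [0,0,0],"claw": 16},
  {"delta_rot": [0,0,0],"offset": [0,0,0],"claw": 16},
  {"delta_rot": [0,0,0],"offset": [0,0,0],"claw": 16},
  {"delta_rot": [0,0,0],"offset": [0,0,0],"claw": 16},
  {"delta_rot": [0,0,0],"offset": [0,0,0],"claw": 16},
  {"delta_rot": [0,0,0],"offset": [0,0,0],"claw": 16},
  {"delta_rot": [0,0,0],"offset": [0,0,0],"claw": 16},
  {"delta_rot": [0,0,0],"offset": [0,0,0],"claw": 16},
])

```text
t: 5.3
ee_pos: [0.5245, -0.1437, 0.0311]
eef_rot: [-0.637, 0.307, -0.307, 0.637]
force: [0.5, -0.2, -0.1]
finger_gap: 0.0157
```

>>> drive_tool([
  {"delta_rot": [0,0,0],"offset": [0,0,0],"claw": 16},
  {"delta_rot": [0,0,0],"offset": [0,0,0],"claw": 16},
  {"delta_rot": [0,0,0],"offset": [0,0,0],"claw": 16},
  {"delta_rot": [0,0,0],"offset": [0,0,0],"claw": 16},
  {"delta_rot": [0,0,0],"offset": [0,0,0],"claw": 16},
  {"delta_rot": [0,0,0],"offset": [0,0,0],"claw": 16},
  {"delta_rot": [0,0,0],"offset": [0,0,0],"claw": 16},
  {"delta_rot": [0,0,0],"offset": [0,0,0],"claw": 16},
  {"delta_rot": [0,0,0],"offset": [0,0,0],"claw": 16},
  {"delta_rot": [0,0,0],"offset": [0,0,0],"claw": 16},
])

```text
t: 6.55
ee_pos: [0.5245, -0.1437, 0.0311]
eef_rot: [-0.637, 0.307, -0.307, 0.637]
force: [0.3, 0.9, -0.8]
finger_gap: 0.0161
```

Run:
```python
from h import *
d=np.array([.782,.623]); need([*(np.array([.524,-.144])-.04*d),.003])
save("s2.png",cv2.resize(cams.grab_frame("side")[170:330,230:430],None,fx=3,fy=3))
```

```text
t 6.55 tcp [ 0.5245 -0.1437  0.0311] F [ 0.28  0.95 -0.79] gap 0.016105372370709158
[[ 0.624 -0.     0.782]
 [-0.782  0.     0.624]
 [-0.    -1.    -0.   ]]
offset units [-0.    1.13 -1.62]
```

View pics/s2.png

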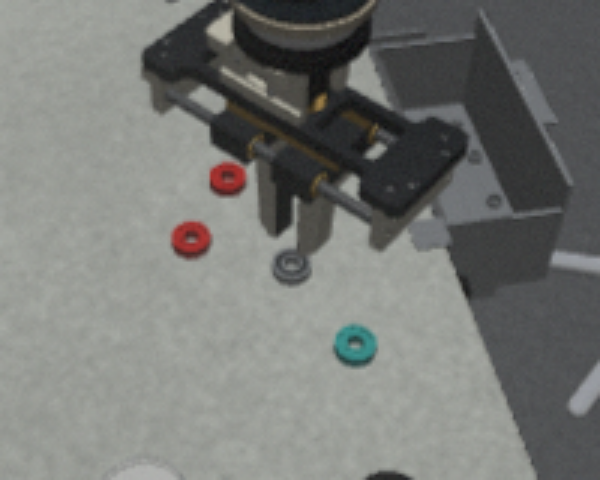

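Pointing was held about 2.5 s and the bearing hasn't moved. Next: back off behind it, lower, and check before pushing.

>>> drive_tool([
  {"delta_rot": [0,0,0],"offset": [0,0,-0.6],"claw": 16},
  {"delta_rot": [0,0,0],"offset": [0,0,-0.6],"claw": 16},
  {"delta_rot": [0,0,0],"offset": [0,0,-0.4],"claw": 16},
  {"delta_rot": [0,0,0],"offset": [0,0.1,0],"claw": 16},
  {"delta_rot": [0,0,0],"offset": [0,0.3,0],"claw": 16},
  {"delta_rot": [0,0,0],"offset": [0,0.3,0],"claw": 16},
  {"delta_rot": [0,0,0],"offset": [0,0.2,0],"claw": 16},
  {"delta_rot": [0,0,0],"offset": [0,0.2,0],"claw": 16},
  {"delta_rot": [0,0,0],"offset": [0,0,0],"claw": 16},
  {"delta_rot": [0,0,0],"offset": [0,0,0],"claw": 16},
])

```text
t: 7.85
ee_pos: [0.4933, -0.1686, 0.0037]
eef_rot: [-0.637, 0.307, -0.307, 0.637]
force: [0.3, -0.3, -0.3]
finger_gap: 0.0156
```

>>> drive_tool([
  {"delta_rot": [0,0,0],"offset": [0,0,0.2],"claw": 16},
  {"delta_rot": [0,0,0],"offset": [0,0,0.3],"claw": 16},
  {"delta_rot": [0,0,0],"offset": [0,0,0.3],"claw": 16},
  {"delta_rot": [0,0,0],"offset": [0,0,0.3],"claw": 16},
  {"delta_rot": [0,0,0],"offset": [0,0,0.3],"claw": 16},
  {"delta_rot": [0,0,0],"offset": [0,0,0.3],"claw": 16},
  {"delta_rot": [0,0,0],"offset": [0,0,0.3],"claw": 16},
  {"delta_rot": [0,0,0],"offset": [0,0,0.3],"claw": 16},
  {"delta_rot": [0,0,0],"offset": [0,0,0.2],"claw": 16},
  {"delta_rot": [0,0,0],"offset": [0,0,0],"claw": 16},
])

```text
t: 9.1
ee_pos: [0.5423, -0.1294, 0.0036]
eef_rot: [-0.637, 0.307, -0.307, 0.637]
force: [0.2, -0.6, -0.9]
finger_gap: 0.0157
```

Run:
```python
from h import *
need([.64,-.052,.003])
a=cams.grab_frame("scene")[110:260,200:350];b=cams.grab_frame("wrist")[:260,180:480]
a=cv2.resize(a,(450,450));b=cv2.resize(b,(350,303)); c=np.zeros((450,800,3),np.uint8);c[:,:450]=a;c[:303,450:]=b
save("p3.png",c)
```

```text
t 9.1 tcp [ 0.5423 -0.1294  0.0036] F [ 0.18 -0.56 -0.86] gap 0.01566502438753511
[[ 0.624  0.     0.782]
 [-0.782  0.     0.624]
 [ 0.    -1.     0.   ]]
offset units [0.02 0.02 4.99]
```

View pics/p3.png

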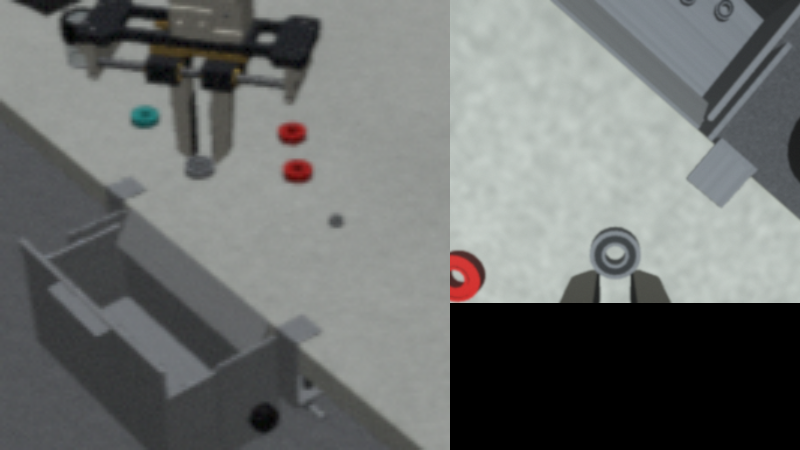

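The ring is nested between the fingertips at wrist-crop (615,252), with the path clear of the jaw and the red rings. Continuing the push.

>>> drive_tool([
  {"delta_rot": [0,0,0],"offset": [0,0,0.2],"claw": 16},
  {"delta_rot": [0,0,0],"offset": [0,0,0.3],"claw": 16},
  {"delta_rot": [0,0,0],"offset": [0,0,0.3],"claw": 16},
  {"delta_rot": [0,0,0],"offset": [0,0,0.3],"claw": 16},
  {"delta_rot": [0,0,0],"offset": [0,0,0.3],"claw": 16},
  {"delta_rot": [0,0,0],"offset": [0,0,0.3],"claw": 16},
  {"delta_rot": [0,0,0],"offset": [0,0,0.3],"claw": 16},
  {"delta_rot": [0,0,0],"offset": [0,0,0.3],"claw": 16},
  {"delta_rot": [0,0,0],"offset": [0,0,0.3],"claw": 16},
  {"delta_rot": [0,0,0],"offset": [0,0,0.3],"claw": 16},
])

```text
t: 10.45
ee_pos: [0.5992, -0.0841, 0.0036]
eef_rot: [-0.637, 0.307, -0.307, 0.637]
force: [0.5, -0.2, 0.7]
finger_gap: 0.0161
```

>>> drive_tool([
  {"delta_rot": [0,0,0],"offset": [0,0,0.3],"claw": 16},
  {"delta_rot": [0,0,0],"offset": [0,0,0.3],"claw": 16},
  {"delta_rot": [0,0,0],"offset": [0,0,0.3],"claw": 16},
  {"delta_rot": [0,0,0],"offset": [0,0,0.3],"claw": 16},
  {"delta_rot": [0,0,0],"offset": [0,0,0.3],"claw": 16},
  {"delta_rot": [0,0,0],"offset": [0,0,0.3],"claw": 16},
  {"delta_rot": [0,0,0],"offset": [0,0,0.2],"claw": 16},
  {"delta_rot": [0,0,0],"offset": [0,0,0],"claw": 16},
  {"delta_rot": [0,0,0],"offset": [0,0,0],"claw": 16},
  {"delta_rot": [0,0,0],"offset": [0,0,0],"claw": 16},
])

```text
t: 11.7
ee_pos: [0.6377, -0.0534, 0.0036]
eef_rot: [0.637, -0.307, 0.307, -0.637]
force: [0.2, 0.5, -0.1]
finger_gap: 0.0159
```

Run:
```python
from h import *
need([.64,-.052,.003])
a=cams.grab_frame("scene")[110:260,200:350];b=cams.grab_frame("wrist")[:260,180:480]
a=cv2.resize(a,(450,450));b=cv2.resize(b,(350,303)); c=np.zeros((450,800,3),np.uint8);c[:,:450]=a;c[:303,450:]=b
save("p4.png",c)
```

```text
t 11.7 tcp [ 0.6377 -0.0534  0.0036] F [ 0.16  0.51 -0.06] gap 0.015912057678077
[[ 0.623 -0.     0.782]
 [-0.782 -0.     0.623]
 [-0.    -1.    -0.   ]]
offset units [0.01 0.02 0.11]
```

View pics/p4.png

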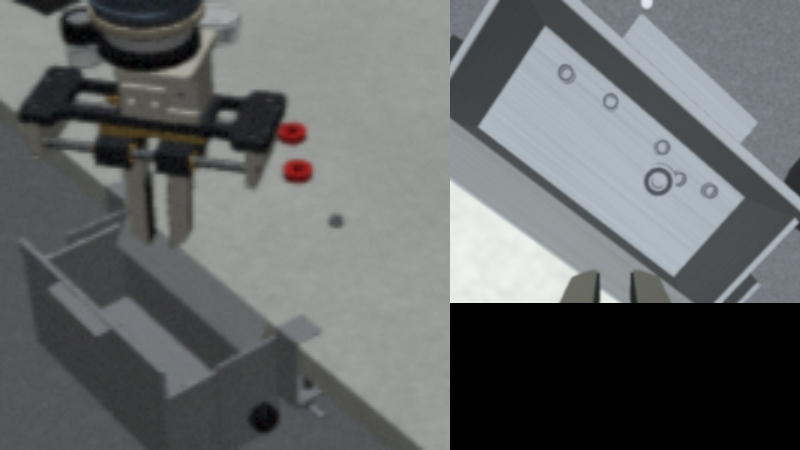

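The big ring lies on the bin floor at wrist-crop (657,181), among the five small ones. Retreating straight up.

>>> drive_tool([
  {"delta_rot": [0,0,0],"offset": [0,-0.4,0],"claw": 16},
  {"delta_rot": [0,0,0],"offset": [0,-0.8,0],"claw": 16},
  {"delta_rot": [0,0,0],"offset": [0,-0.8,-0.4],"claw": 16},
  {"delta_rot": [0,0,0],"offset": [0,-0.8,-0.4],"claw": 16},
  {"delta_rot": [0,0,0],"offset": [0,-0.8,-0.8],"claw": 16},
  {"delta_rot": [0,0,0],"offset": [0,-0.8,-0.8],"claw": 16},
  {"delta_rot": [0,0,0],"offset": [0,-0.4,-0.4],"claw": 16},
  {"delta_rot": [0,0,0],"offset": [0,0,0],"claw": 16},
  {"delta_rot": [0,0,0],"offset": [0,0,0],"claw": 16},
  {"delta_rot": [0,0,0],"offset": [0,0,0],"claw": 16},
])

```text
t: 13.05
ee_pos: [0.5831, -0.0965, 0.1229]
eef_rot: [0.637, -0.307, 0.306, -0.637]
force: [0.4, 0.5, 0.7]
finger_gap: 0.0159
```

Run:
```python
from h import *
need([.64,-.052,.003])
a0=cv2.cvtColor(cv2.imread("pics/side0.png"),cv2.COLOR_BGR2RGB); a=cams.grab_frame("side"); b=cams.grab_frame("wrist")
c=np.zeros((600,800,3),np.uint8)
c[:300,:400]=cv2.resize(a0[90:360,230:430+160],(400,300));c[:300,400:]=cv2.resize(a[90:360,230:590],(400,300));c[300:550,:400]=cv2.resize(b,(400,250))
save("p5.png",c)
```

```text
t 13.05 tcp [ 0.5831 -0.0965  0.1229] F [0.38 0.45 0.71] gap 0.01587759524086286
[[ 0.624 -0.001  0.782]
 [-0.782  0.     0.624]
 [-0.001 -1.    -0.001]]
offset units [0.03 4.79 2.89]
```

View pics/p5.png

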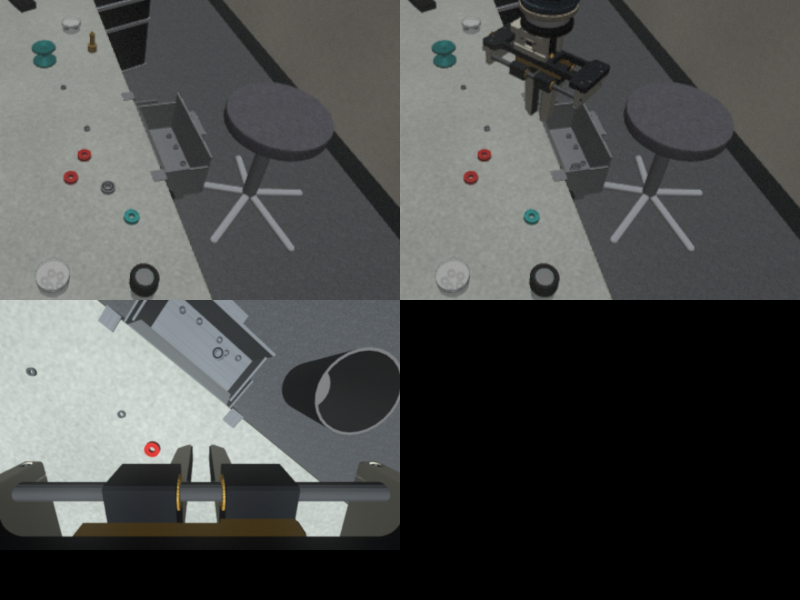

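The before (left) and after (right) views match except for the big bearing, which is now in the bin at (218,352) in the wrist inset. The seat tool is hidden behind the arm in the after view, but the arm never went near it. Handing in.

```bash
python3 -c "
from h import *
print(bot.job_done())"
```

```text
the job is handed in; nothing more can be done
None
```

The big bearing is in the bin and the job is handed in, with the clock at about 13 s; the hand-in gave no verdict.

- **Pointing:** I found the bearing at about (0.524, -0.144). I held the fingertips about 31 mm above the table over it for roughly 2.5 s, and the picture afterwards showed it unmoved.
- **Push:** I slid it diagonally between the slightly open fingertips, over the edge and into the mouth of the bin. Then I retreated clear to 0.12 m.
- **Last checks:** The wrist picture shows the bearing lying on the bin floor. By eye, the before and after side views agree for the bin, small bearings, yo-yo, loupe, pods and the red and turquoise look-alikes.
- **Not confirmed:** The arm hid the seat tool in the last side view. The push stayed about 0.3 m or more away from it. I did not measure how far each object moved.
- **Disagreement:** My hand-picked pixels from the scene and side cameras differed by 6–10 mm in y for the bearings and jaws. The wrist view settled the bearing's position and agreed with their mean.

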